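# Sort the washed dig finds by material

### The job

Sort the five washed finds into the three blue trays by material: the potsherd and the spindle whorl into the tray with the terracotta tag, the long bone and the knucklebone into the one with the ivory tag, and the bronze axe head into the one with the green tag. Set each down gently, without dropping it, flat on the tray's floor and the same way up as it lies now, none on top of another. Leave the jar and the brush where they are.

Things in the scene. Friction and masses are not known exactly. Their poses are not given: they have to be found in the camera images.
- sherd: painted potsherd of orange-brown fired clay, an arched strip lying hollow side down, with two dark stripes across: 73 long (x), 40 wide (y), 9 thick, crown 19 high; its two flat long sides are parallel. About 60 g. It lies loose on the table in the attitude in which it should also lie in the tray: origin at the centre of its underside, z up. (Sizes in mm.)
- whorl: spindle whorl of darker brown fired clay: a short round ring, 40 outer diameter, 10 hole, 24 high. About 50 g. It lies loose on the table in the attitude in which it should also lie in the tray: origin at the centre of its underside, z up. (Sizes in mm.)
- long_bone: ivory-white piece of animal long bone lying along x: 90 long, two knobbly ends each 22 long, 34 wide (y) and 27 high, and between them a round shaft 20 in diameter, 46 long, axis 13 above the underside. About 60 g. It lies loose on the table in the attitude in which it should also lie in the tray: origin at the centre of its underside, z up. (Sizes in mm.)
- knucklebone: cream-coloured animal knucklebone: a small block 43 long (x), 26 wide (y), 24 high, with two rounded ridges on top; its solid, grippable part is 40 x 26 x 20. About 25 g. It lies loose on the table in the attitude in which it should also lie in the tray: origin at the centre of its underside, z up. (Sizes in mm.)
- axe_head: green-patinated bronze flat axe head: 90 long (x, cutting edge at +x); body 28 wide (y) and 14 thick from x = -45 to +11, then 36 wide to x = 29, then the edge 46 wide and 10 thick to x = 45. About 220 g. It lies loose on the table in the attitude in which it should also lie in the tray: origin at the centre of its underside, z up. (Sizes in mm.)
- tray_clay: open blue plastic finds tray with a terracotta-brown tag on a black tab along its +x rim (the material goes by the tag). Outer 130 (x) x 180 (y) x 40 high, inside 120 x 170, walls and floor 5 thick, so its floor lies 5 above the origin. The tab is 110 along y, stands 34 out beyond the +x wall, top 43 high. It is fixed to the table. Origin: centre of its underside, z up. (Sizes in mm.)
- tray_bone: open blue plastic finds tray with an ivory-white tag on a black tab along its +x rim (the material goes by the tag). Outer 130 (x) x 180 (y) x 40 high, inside 120 x 170, walls and floor 5 thick, so its floor lies 5 above the origin. The tab is 110 along y, stands 34 out beyond the +x wall, top 43 high. It is fixed to the table. Origin: centre of its underside, z up. (Sizes in mm.)
- tray_bronze: open blue plastic finds tray with a green tag on a black tab along its +x rim (the material goes by the tag). Outer 130 (x) x 180 (y) x 40 high, inside 120 x 170, walls and floor 5 thick, so its floor lies 5 above the origin. The tab is 110 along y, stands 34 out beyond the +x wall, top 43 high. It is fixed to the table. Origin: centre of its underside, z up. (Sizes in mm.)
- jar: bystander: closed glass jar with a white lid and a paper band, 60 diameter, 85 high, standing loose beside the work. Origin: centre of its underside. (Sizes in mm.)
- brush: bystander: yellow hand brush with pale bristles pointing up, about 180 long (x), 22 wide, 22 high, lying loose beside the work. Origin: on its underside, about 5 from its middle. (Sizes in mm.)
Things that resemble listed ones, but are neither listed nor needed, are in the scene too. Of the things shaped like the axe_head, the green one is meant.

How it is judged:
By the outcome, as a careful person would: the job done as asked, in the order asked, and still so for the second after the job is handed in, with the robot touching nothing.
It also fails if it takes over 120 s, if anything falls off the work surface, if the arm or the gripper's body presses on something with over 40 N, if the wrist force passes 120 N, or if a joint passes its speed limit or range.

### The arm

A 7-joint arm with a two-finger parallel gripper is mounted at the origin on the work surface. World frame = base frame: x ahead of the robot, y to its left, z up, the work surface at z = 0. Lengths are in m, angles in rad, forces in N, time in s.
With the tool pointing down it reaches from about 0.425 to 0.875 m from the base axis. Payload 4.7 kg.
Tool frame: the origin (TCP) lies on the centre line of the jaws, within the pads' length; the fingertips stand 14 mm ahead of it and the grasp point (between the pads) lies 5 mm behind it; z points along the fingers, x is the direction in which the jaws open and shut, and the axes are right-handed (so a half turn about z gives the same grasp; the last joint's range is limited). The gripper opens to 87 mm and grips with 3 to 60 N. Pads are 19 mm wide; open, the fingers measure 117 mm over their backs; the gripper's body (75 mm by 190 mm) begins 51 mm behind the grasp point.
Start: joints at [-1.131, 0.321, -0.07, 1.45, 0.023, 1.371, -0.057], TCP at [0.269, 0.592, 0.237] pointing down, gripper open.
Joint ranges: [-2.86, 2.86], [-0.3, 2.09], [-1.38, 1.24], [0.06, 2.45], [-1.56, 4.7], [0.09, 2.05], [-2.69, 2.69]. Speed limits (rad/s): [2.57, 2.57, 3.14, 3.14, 3.14, 3.14, 3.14].

### API

Orientations are given as a rotation vector (axis times angle).
In Python, from bench import ctrl gives the robot as it stands.
- The arm moves only by the tool drive_tool, never from a script. Its argument "rows" is a list that holds one entry, the list of rows, each a list of 5 numbers: the shift along the tool's x, y, z scaled (see below), then the turn about the tool's z scaled (see below), then the closure in counts, from 0 (fully open) to 255 (shut). In form: [[[dx, dy, dz, spin, jaw], ...]]. A call has 1 to 20 rows; each row is the pose to reach, as a shift and turn from the pose commanded when the call began, along the tool's axes at that moment, turning the shorter way round; what a row does not reach only later rows make up. The controller multiplies each number of a shift by 300 mm and each number of a turn by pi rad. A row lasts 1/8 s, in which the tool goes at most 62.5 mm and 10.7 degrees, less where a joint would pass 70% of its speed; a pose out of reach is approached as far as the arm can. A call with a number of a shift or a turn outside -1 to 1 is refused whole. A call with a gripper value outside its range is refused whole. The fingers move at their own pace and stop on an object; "grip_force" is the grip in N (left out, the last holds). Time passes only in rows, so rows that repeat a pose let the fingers close. It gives the time, the measured TCP pose, the force and the opening at its end, in the units of the state.
- ctrl.get_state(): the state, without advancing time (a new reading comes with each control period).
- ctrl.get_image(name): name is "side" or "top" or "wrist"; returns a dict with "img" (400x640x3 uint8, blue, green, red), "camera_matrix" (3x3 intrinsics, pixels), "R" (3x3) and "t" (3): a world point X has camera coordinates R X + t. Camera axes: x right, y down, z forward; pixel columns grow to the right and rows downward; lengths in m; the calibration is good to about 2 mm. A picture is of the moment at which its call begins. There is no depth.
- ctrl.close_job(): hands the job in, once; it reports no verdict.
The state is a dict: "time": time; "joint_positions": joint angles; "qd": joint speeds; "joint_torque": joint torques, N m; "position": TCP position; "tool_rot": TCP orientation; "ft_force": force on the tool from outside, world axes, zero at the start; "torque": the same for the moment, N m; "grip_width": opening from 0.0 (shut) to 1.0 (fully open).
Only numpy, scipy, OpenCV 4.12 (cv2) and the standard library are available. Lean on these libraries where they do the work, as an engineer would, in place of code of your own. Each camera call takes 0.05 s, during which the arm holds its last target.

## Working session

There is one attempt and no reset: what is moved stays moved. The work goes in short steps, Python scripts to look and compute and a tool call to move; the robot and the scene stay as the last step left them, time stands still between calls to the robot, and variables do not carry over. Pictures are saved under pics/ and viewed, and the job is handed in when it is done.

Besides the shell and the picture viewer there is one more tool, called by a JSON object that holds its "method" and its "body". drive_tool: Moves the arm, as the interface text tells. Its arguments: {"type":"object","properties":{"rows":{"type":"array"},"grip_force":{"type":"number"}},"required":["rows"]}

```bash
mkdir -p pics; ls
python3 - <<'E'
from bench import ctrl
import cv2,numpy as np
s=ctrl.get_state()
for k,v in s.items(): print(k,np.round(v,4))
for n in("top","side","wrist"):
    d=ctrl.get_image(n); cv2.imwrite(f"pics/{n}0.png",d["img"]); print(n,np.round(d["camera_matrix"],1).tolist(),np.round(d["R"],3).tolist(),np.round(d["t"],3).tolist())
E
```

```text
pics
time 0.0
joint_positions [-1.1309  0.3218 -0.0701  1.4517  0.0226  1.3708 -0.0569]
qd [ 0.0002 -0.0009  0.0015  0.     -0.0008 -0.001  -0.0002]
joint_torque [-3.00000e-04 -4.91305e+01 -4.03800e-01 -3.12531e+01 -6.37000e-02
  4.40000e-02  2.00000e-04]
position [0.2683 0.5915 0.2355]
tool_rot [ 2.6397e+00  1.7014e+00 -2.4000e-03]
ft_force [ 0.722   1.4221 -0.7546]
torque [-0.0112  0.0083  0.0194]
grip_width 0.9996
top [[432.7, 0.0, 318.9], [0.0, 432.7, 204.9], [0.0, 0.0, 1.0]] [[-0.002, -1.0, -0.003], [-0.998, 0.002, -0.063], [0.063, 0.003, -0.998]] [0.001, 0.494, 1.263]
side [[373.4, 0.0, 322.1], [0.0, 373.4, 199.1], [0.0, 0.0, 1.0]] [[0.952, -0.307, 0.017], [-0.156, -0.53, -0.834], [0.265, 0.791, -0.552]] [-0.467, 0.092, 0.888]
wrist [[276.8, 0.0, 316.1], [0.0, 276.8, 200.4], [0.0, 0.0, 1.0]] [[0.412, 0.911, -0.002], [0.876, -0.395, 0.277], [0.252, -0.116, -0.961]] [-0.649, -0.035, 0.391]
```

View pics/top0.png

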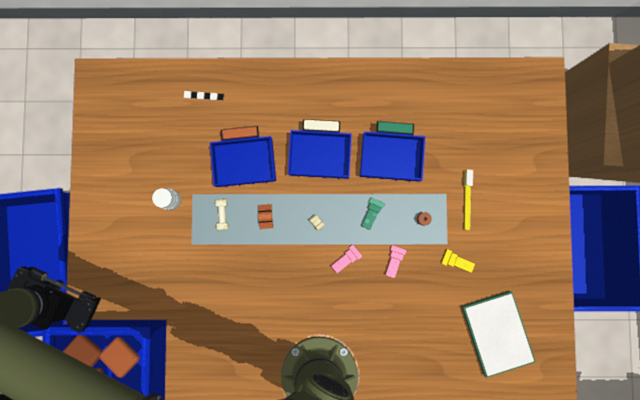

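View pics/side0.png

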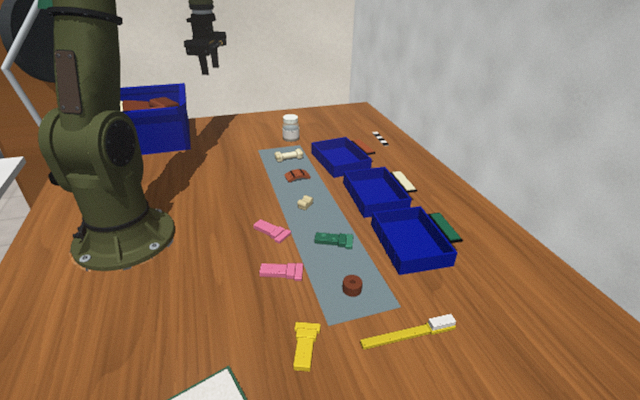

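View pics/wrist0.png

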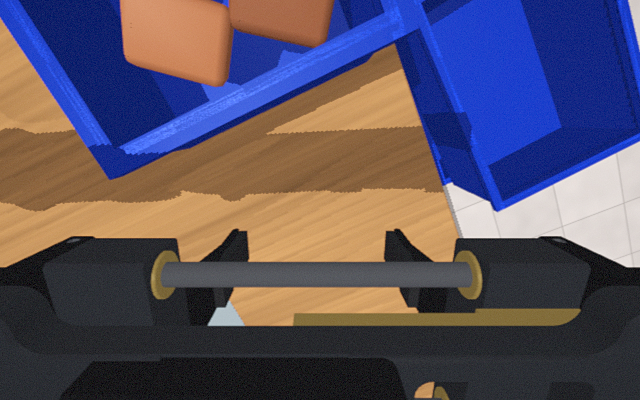

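Top view: the sherd is at (265,216), the whorl at (424,218), the long bone at (222,213), the knucklebone at (317,222) and the green axe at (373,213). The trays run clay, ivory, green from left to right, with tags at (240,132), (321,125) and (395,128).

Possible mix-ups:
- **Axe-shaped:** pink (346,260), pink (396,261) and yellow (459,261).
- **Clay-coloured:** orange blocks in the crate at (82,350) and (120,355).
- **White:** the scale bar (203,96) and the jar lid (165,198).

My choice is the five things on the grey mat.

```bash
cat > h.py <<'E'
import cv2,numpy as np
from scipy.spatial.transform import Rotation as Ro
def ray(d,uv,z):
    uv=np.atleast_2d(np.asarray(uv,float)); K,R,t=map(np.asarray,(d["camera_matrix"],d["R"],d["t"]))
    dc=np.c_[(uv[:,0]-K[0,2])/K[0,0],(uv[:,1]-K[1,2])/K[1,1],np.ones(len(uv))]
    w=dc@R; c=-R.T@t
    return c+w*((z-c[2])/w[:,2])[:,None]
def proj(d,X):
    p=(np.asarray(d["R"])@np.atleast_2d(X).T).T+d["t"]; p=p@np.asarray(d["camera_matrix"]).T
    return p[:,:2]/p[:,2:]
def rect(d,m,z):
    """mask -> rect in world xy at plane z: centre,(long,short),angle of long axis deg"""
    cs,_=cv2.findContours(m,cv2.RETR_EXTERNAL,cv2.CHAIN_APPROX_NONE)
    c=max(cs,key=cv2.contourArea)
    P=ray(d,c[:,0,:],z)[:,:2]
    (cx,cy),(a,b),an=cv2.minAreaRect((P*1000).astype(np.float32))
    if a<b: a,b,an=b,a,an+90
    an=(an+90)%180-90
    return np.round([cx,cy,a,b,an],1),cv2.contourArea(c),P
E
python3 - <<'E'
from bench import ctrl
from h import *
d=ctrl.get_image("top"); im=d["img"]
cv2.imwrite("pics/top_crop.png",cv2.resize(im[110:285,150:480],None,fx=2.4,fy=2.4,interpolation=cv2.INTER_CUBIC))
c=-np.asarray(d["R"]).T@d["t"]; print("cam",c)
hsv=cv2.cvtColor(im,cv2.COLOR_BGR2HSV)
for n,p in dict(sherd=(265,210),whorl=(419,218),bone=(222,213),kn=(317,222),axe=(373,215),mat=(340,220),tray=(320,155),tag1=(240,132),tag2=(321,125),tag3=(395,128),wood=(300,270)).items(): print(n,p,im[p[1],p[0]],hsv[p[1],p[0]])
E
```

```text
cam [ 0.41428185 -0.00368502  1.29189811]
sherd (265, 210) [ 37  59 105] [ 10 165 105]
whorl (419, 218) [ 72 103 165] [ 10 144 165]
bone (222, 213) [226 248 251] [ 26  25 251]
kn (317, 222) [192 235 243] [ 25  54 243]
axe (373, 215) [135 166  93] [ 77 112 166]
mat (340, 220) [189 187 166] [ 93  31 189]
tray (320, 155) [192  55  28] [115 218 192]
tag1 (240, 132) [ 67 109 193] [ 10 166 193]
tag2 (321, 125) [219 243 246] [ 27  28 246]
tag3 (395, 128) [111 142  65] [ 78 138 142]
wood (300, 270) [ 61 108 158] [ 15 157 158]
```

View pics/top_crop.png

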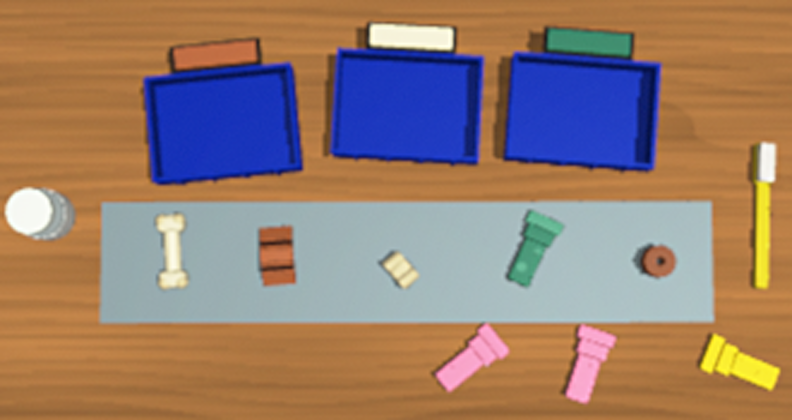

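```bash
cat > m.py <<'E'
from bench import ctrl
from h import *
d=ctrl.get_image("top"); im=d["img"].astype(int); b,g,r=im[...,0],im[...,1],im[...,2]
warm=((r-b)>8).astype(np.uint8); green=((g-(b+r)//2)>18).astype(np.uint8)
def box(m,x0,y0,x1,y1):
    o=np.zeros_like(m); o[y0:y1,x0:x1]=m[y0:y1,x0:x1]; return o
B=dict(sherd=(warm,(250,198,282,238),.0095),whorl=(warm,(408,205,438,233),.012),bone=(warm,(205,196,237,237),.013),kn=(warm,(302,208,330,236),.012),axe=(green,(355,194,392,238),.007))
for n,(m,bb,z) in B.items():
    R,a,P=rect(d,box(m,*bb),z); mo=cv2.moments(box(m,*bb),True); ce=ray(d,(mo['m10']/mo['m00'],mo['m01']/mo['m00']),z)[0]
    print(n,R,"area",a,"centroid",np.round(ce[:2]*1000,1))
blue=((b-r)>40).astype(np.uint8)&((b>90)).astype(np.uint8)
for n,bb in dict(clay=(205,130,281,192),bone=(283,125,356,184),bronze=(355,128,430,186)).items():
    R,a,P=rect(d,box(blue,*bb),.020); print("tray",n,R,a)
tags=dict(clay=((r-b>90)&(r>165),(218,122,262,140)),bone=((r>200)&(g>200),(300,115,345,134)),bronze=(green>0,(375,118,416,135)))
for n,(m,bb) in tags.items():
    R,a,P=rect(d,box(m.astype(np.uint8),*bb),.043); print("tag",n,R,a)
E
python3 m.py
```

```text
sherd [461.9 160.3  74.7  42.7   5.5] area 319.5 centroid [461.4 159.9]
whorl [ 453.8 -310.6   40.    39.4  -45.5] area 141.0 centroid [ 454.1 -310.7]
bone [467.4 288.3  92.2  35.9   3.1] area 252.5 centroid [467.2 289. ]
kn [444.    7.2  43.9  27.2  44.9] area 119.0 centroid [444.    6.9]
axe [ 469.1 -154.8   90.7   46.4  -26.8] area 315.5 centroid [ 472.6 -158.3]
tray clay [625.6 227.3 185.5 137.6 -84.3] 2727.0
tray bone [646.6  -1.1 183.4 137.4  86.6] 2695.0
tray bronze [ 640.1 -218.4  184.5  137.6   85.2] 2722.0
tag clay [705.8 232.4  97.1  22.7 -84.3] 215.0
tag bone [727.5  -6.4  99.8  25.8  86.6] 256.5
tag bronze [ 719.9 -222.9  101.    28.4   85.4] 293.0
```

```bash
cat > plan.py <<'E'
import sys
from bench import ctrl
from h import *
s=ctrl.get_state(); R=Ro.from_rotvec(s["tool_rot"]).as_matrix(); p=np.array(s["position"])
yaw=np.degrees(np.arctan2(R[1,0],R[0,0]))
print("t",round(s["time"],2),"p",np.round(p,4),"yaw",round(yaw,2),"tilt",np.round(R[:,2],3),"w",round(s["grip_width"],3),"q",np.round(s["joint_positions"],2),"F",np.round(s["ft_force"],1))
for a in sys.argv[1:]:
    x,y,z,w=map(float,a.split(","))
    sh=R.T@(np.array([x,y,z])-p)/.3; dy=(w-yaw+90)%180-90
    print(a,"->",np.round(sh,3),"spin",round(-dy/180,4))
E
python3 plan.py 0.45,0.36,0.22,95.5 0.462,0.16,0.15,95.5
```

```text
t 0.25 p [0.2684 0.5917 0.2361] yaw 65.6 tilt [-0.    -0.001 -1.   ] w 1.001 q [-1.13  0.32 -0.07  1.45  0.02  1.37 -0.06] F [-0.2 -0.  -0.1]
0.45,0.36,0.22,95.5 -> [-0.453  0.87   0.054] spin -0.1661
0.462,0.16,0.15,95.5 -> [-1.044  1.182  0.288] spin -0.1661
```

{"method": "drive_tool", "body": {"rows": [[[-0.1,0.2,0.0,0,0],[-0.25,0.5,0.02,-0.08,0],[-0.453,0.87,0.054,-0.166,0],[-0.453,0.87,0.054,-0.166,0],[-0.453,0.87,0.054,-0.166,0],[-0.453,0.87,0.054,-0.166,0],[-0.453,0.87,0.054,-0.166,0],[-0.453,0.87,0.054,-0.166,0],[-0.453,0.87,0.054,-0.166,0]]], "grip_force": 15}}

```text
time: 1.38
position: [0.4492, 0.3617, 0.2204]
tool_rot: [-2.11, -2.328, -0.0]
ft_force: [-0.2, -0.4, 0.6]
grip_width: 1.001
```

```bash
python3 plan.py 0.462,0.160,0.15,95.5
```

```text
t 1.38 p [0.4492 0.3617 0.2204] yaw 95.63 tilt [-0.  0. -1.] w 1.001 q [-0.76  0.17  0.04  1.66 -0.01  1.3   0.95] F [-0.2 -0.4  0.6]
0.462,0.160,0.15,95.5 -> [-0.673 -0.023  0.234] spin 0.0007
```

{"method": "drive_tool", "body": {"rows": [[[-0.2,-0.01,0.05,0,0],[-0.4,-0.02,0.15,0,0],[-0.673,-0.023,0.234,0,0],[-0.673,-0.023,0.234,0,0],[-0.673,-0.023,0.234,0,0],[-0.673,-0.023,0.234,0,0],[-0.673,-0.023,0.234,0,0]]]}}

```text
time: 2.25
position: [0.4626, 0.1608, 0.1507]
tool_rot: [2.109, 2.328, 0.002]
ft_force: [-0.6, -0.2, 0.2]
grip_width: 0.995
```

```bash
python3 plan.py 0.462,0.160,0.017,95.5
python3 - <<'E'
from bench import ctrl
from h import *
d=ctrl.get_image("wrist"); im=d["img"].copy()
for x in((.462,.160,.019),):
    p=proj(d,x)[0]; print(p); cv2.drawMarker(im,tuple(int(v) for v in p),(255,0,255))
cv2.imwrite("pics/w1.png",im)
E
```

```text
t 2.25 p [0.4626 0.1608 0.1507] yaw 95.66 tilt [ 0.001  0.001 -1.   ] w 0.995 q [-0.56  0.04  0.18  1.96 -0.01  1.14  1.29] F [-0.6 -0.2  0.2]
0.462,0.160,0.017,95.5 -> [-0.003 -0.003  0.446] spin 0.0009
[315.74656274 195.01486306]
```

View pics/w1.png

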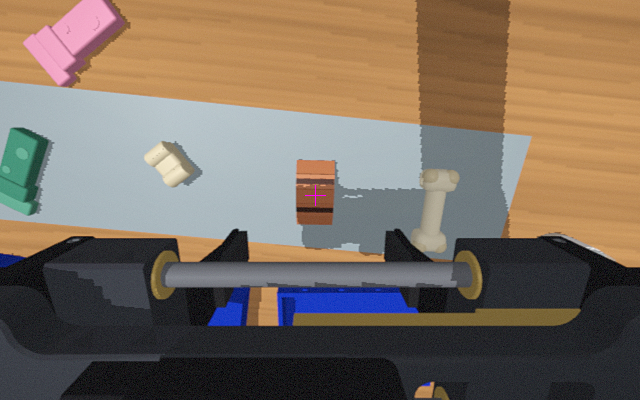

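{"method": "drive_tool", "body": {"rows": [[[-0.003,-0.003,0.15,0,60],[-0.003,-0.003,0.3,0,60],[-0.003,-0.003,0.38,0,60],[-0.003,-0.003,0.42,0,60],[-0.003,-0.003,0.443,0,60],[-0.003,-0.003,0.443,0,60],[-0.003,-0.003,0.443,0,60],[-0.003,-0.003,0.443,0,255],[-0.003,-0.003,0.443,0,255],[-0.003,-0.003,0.443,0,255],[-0.003,-0.003,0.443,0,255],[-0.003,-0.003,0.443,0,255],[-0.003,-0.003,0.443,0,255],[-0.003,-0.003,0.443,0,255]]]}}

```text
time: 4.05
position: [0.4618, 0.1579, 0.0174]
tool_rot: [2.113, 2.325, 0.0]
ft_force: [0.0, 0.4, 2.0]
grip_width: 0.458
```

```bash
python3 plan.py 0.462,0.160,0.12,95.5
```

```text
t 4.05 p [0.4618 0.1579 0.0174] yaw 95.49 tilt [ 0.  0. -1.] w 0.458 q [-0.55  0.21  0.18  2.08 -0.05  0.86  1.32] F [0.  0.4 2. ]
0.462,0.160,0.12,95.5 -> [ 0.007  0.002 -0.342] spin -0.0001
```

{"method": "drive_tool", "body": {"rows": [[[0,0,-0.03,0,255],[0,0,-0.1,0,255],[0,0,-0.22,0,255],[0,0,-0.342,0,255],[0,0,-0.342,0,255],[0,0,-0.342,0,255]]]}}

```text
time: 4.8
position: [0.4612, 0.1575, 0.1194]
tool_rot: [-2.112, -2.325, 0.001]
ft_force: [-1.4, -0.4, -1.1]
grip_width: 0.457
```

```bash
python3 plan.py 0.6226,0.2572,0.12,95.7 0.6226,0.2572,0.0245,95.7
python3 - <<'E'
from bench import ctrl
from h import *
cv2.imwrite("pics/w2.png",ctrl.get_image("side")["img"])
E
```

```text
t 4.8 p [0.4612 0.1575 0.1194] yaw 95.48 tilt [-0.001 -0.    -1.   ] w 0.457 q [-0.56  0.07  0.18  1.99 -0.01  1.08  1.3 ] F [-1.4 -0.4 -1.1]
0.6226,0.2572,0.12,95.7 -> [ 0.279  0.567 -0.002] spin -0.0012
0.6226,0.2572,0.0245,95.7 -> [0.279 0.568 0.316] spin -0.0012
```

View pics/w2.png

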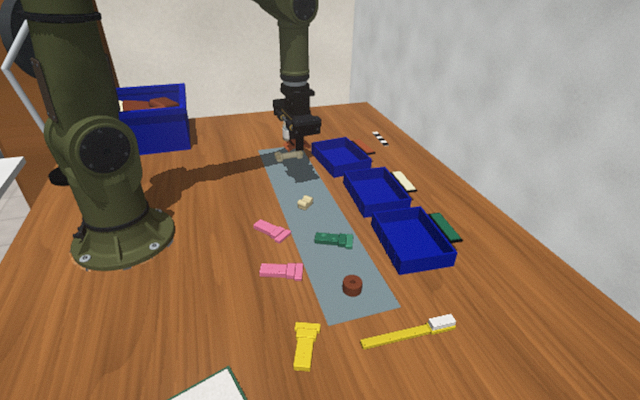

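The side view shows the sherd gone from the mat (it was at (298,175)) and held in the gripper at about (295,135). Next I carry it over the clay tray and lower it.

{"method": "drive_tool", "body": {"rows": [[[0.06,0.12,-0.03,0,255],[0.14,0.28,-0.04,0,255],[0.22,0.44,-0.03,0,255],[0.279,0.567,0.0,-0.001,255],[0.279,0.567,0.0,-0.001,255],[0.279,0.567,0.0,-0.001,255],[0.279,0.567,0.12,-0.001,255],[0.279,0.567,0.2,-0.001,255],[0.279,0.567,0.26,-0.001,255],[0.279,0.567,0.3,-0.001,255],[0.279,0.567,0.316,-0.001,255],[0.279,0.567,0.316,-0.001,255],[0.279,0.567,0.316,-0.001,255]]]}}

```text
time: 6.48
position: [0.6237, 0.2577, 0.026]
tool_rot: [2.108, 2.328, 0.002]
ft_force: [0.0, 0.0, -0.3]
grip_width: 0.459
```

```bash
python3 plan.py 0.6226,0.2572,0.0222,95.7
```

```text
t 6.47 p [0.6237 0.2577 0.026 ] yaw 95.67 tilt [ 0.002  0.001 -1.   ] w 0.459 q [-0.56  0.54  0.16  1.6  -0.1   1.01  1.31] F [ 0.   0.  -0.3]
0.6226,0.2572,0.0222,95.7 -> [-0.001 -0.004  0.013] spin -0.0002
```

{"method": "drive_tool", "body": {"rows": [[[0,0,0.005,0,255],[0,0,0.009,0,255],[0,0,0.009,0,255]]]}}

```text
time: 6.85
position: [0.6231, 0.2575, 0.0225]
tool_rot: [2.109, 2.329, 0.001]
ft_force: [0.6, -0.3, -0.1]
grip_width: 0.459
```

{"method": "drive_tool", "body": {"rows": [[[0,0,0.003,0,255],[0,0,0.003,0,255],[0,0,0.003,0,255]]]}}

```text
time: 7.22
position: [0.6232, 0.2575, 0.0223]
tool_rot: [2.109, 2.328, 0.001]
ft_force: [-1.8, -1.4, 5.9]
grip_width: 0.455
```

{"method": "drive_tool", "body": {"rows": [[[0,0,0,0,125],[0,0,0,0,105],[0,0,0,0,90],[0,0,0,0,90],[0,0,-0.03,0,90],[0,0,-0.15,0,90],[0,0,-0.33,0,90],[0,0,-0.45,0,90],[0,0,-0.45,0,90],[0,0,-0.45,0,90]]]}}

```text
time: 8.48
position: [0.6227, 0.2572, 0.1562]
tool_rot: [-2.109, -2.328, 0.001]
ft_force: [-0.1, 0.2, -1.1]
grip_width: 0.648
```

```bash
python3 plan.py 0.535,-0.02,0.16,50 0.454,-0.3105,0.12,6
python3 - <<'E'
from bench import ctrl
from h import *
d=ctrl.get_image("wrist"); print(proj(d,(.6226,.2572,.024)))
cv2.imwrite("pics/w3.png",d["img"])
cv2.imwrite("pics/t3.png",cv2.resize(ctrl.get_image("top")["img"][110:285,150:480],None,fx=2,fy=2))
E
```

```text
t 8.47 p [0.6227 0.2572 0.1562] yaw 95.66 tilt [-0. -0. -1.] w 0.648 q [-0.57  0.42  0.18  1.49 -0.08  1.24  1.29] F [-0.1  0.2 -1.1]
0.535,-0.02,0.16,50 -> [-0.891 -0.382 -0.012] spin 0.2537
0.454,-0.3105,0.12,6 -> [-1.828 -0.746  0.121] spin 0.4981
[[316.52018456 195.6563791 ]]
```

View pics/w3.png

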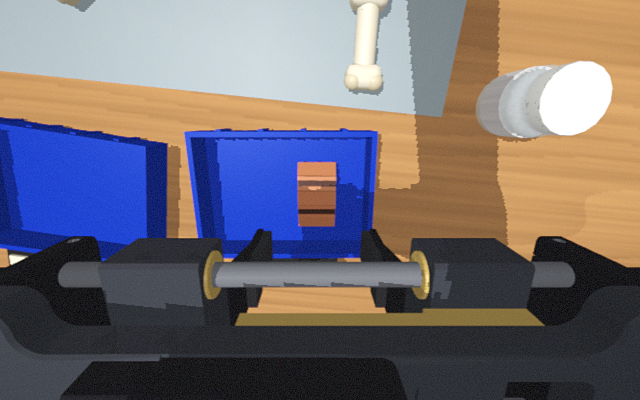

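The wrist view shows the sherd lying flat in the clay tray at (317,194), right where I aimed. The whorl is next.

{"method": "drive_tool", "body": {"rows": [[[-0.2,-0.08,-0.01,0.05,90],[-0.4,-0.17,-0.01,0.1,90],[-0.6,-0.25,-0.01,0.15,90],[-0.8,-0.34,-0.01,0.2,90],[-0.891,-0.382,-0.01,0.254,90],[-0.891,-0.382,-0.01,0.254,90],[-0.891,-0.382,-0.01,0.254,90],[-0.891,-0.382,-0.01,0.254,90]]]}}

```text
time: 9.57
position: [0.5355, -0.0182, 0.1589]
tool_rot: [-2.845, -1.331, 0.001]
ft_force: [0.3, -0.2, -0.1]
grip_width: 0.646
```

```bash
python3 plan.py 0.454,-0.3105,0.12,6
```

```text
t 9.57 p [ 0.5355 -0.0182  0.1589] yaw 50.13 tilt [-0.001  0.    -1.   ] w 0.646 q [-0.4   0.13  0.41  1.85 -0.06  1.17  0.91] F [ 0.3 -0.2 -0.1]
0.454,-0.3105,0.12,6 -> [-0.922  0.416  0.13 ] spin 0.2452
```

{"method": "drive_tool", "body": {"rows": [[[-0.2,0.09,0.0,0.05,40],[-0.4,0.18,0.03,0.1,40],[-0.6,0.27,0.06,0.15,40],[-0.8,0.36,0.1,0.2,40],[-0.922,0.416,0.13,0.245,40],[-0.922,0.416,0.13,0.245,40],[-0.922,0.416,0.13,0.245,40],[-0.922,0.416,0.13,0.245,40],[-0.922,0.416,0.13,0.245,40]]]}}

```text
time: 10.7
position: [0.4539, -0.3105, 0.1206]
tool_rot: [-3.137, -0.165, -0.001]
ft_force: [0.1, -0.3, -0.2]
grip_width: 0.844
```

```bash
python3 plan.py 0.454,-0.3105,0.018,6;  python3 - <<'E'
from bench import ctrl
from h import *
d=ctrl.get_image("wrist"); print(proj(d,(.454,-.3105,.024)))
im=d["img"]; cv2.imwrite("pics/w4.png",im)
i=im.astype(int); m=((i[...,2]-i[...,0])>25).astype(np.uint8); m[:120]=0;m[260:]=0;m[:,:250]=0;m[:,390:]=0
mm=cv2.moments(m,True); print(mm['m00'],mm['m10']/mm['m00'],mm['m01']/mm['m00'])
print(ray(d,(mm['m10']/mm['m00'],mm['m01']/mm['m00']),.02))
E
```

```text
t 10.7 p [ 0.4539 -0.3105  0.1206] yaw 6.02 tilt [ 0.001  0.    -1.   ] w 0.844 q [-0.07  0.23  0.7   1.86 -0.17  1.1   0.8 ] F [ 0.1 -0.3 -0.2]
0.454,-0.3105,0.018,6 -> [0.    0.    0.342] spin 0.0001
[[315.54982621 205.50186829]]
1534.0 316.49348109517604 205.0671447196871
[[ 0.45495952 -0.31121088  0.02      ]]
```

View pics/w4.png

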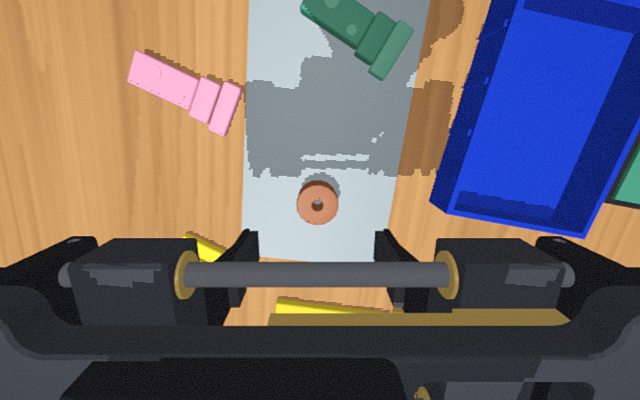

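{"method": "drive_tool", "body": {"rows": [[[0,0,0.12,0,70],[0,0,0.22,0,70],[0,0,0.29,0,70],[0,0,0.325,0,70],[0,0,0.338,0,70],[0,0,0.338,0,70],[0,0,0.338,0,255],[0,0,0.338,0,255],[0,0,0.338,0,255],[0,0,0.338,0,255],[0,0,0.338,0,255],[0,0,0.338,0,255]]]}}

```text
time: 12.25
position: [0.4533, -0.3121, 0.0194]
tool_rot: [3.137, 0.16, 0.001]
ft_force: [-0.1, 0.8, 3.8]
grip_width: 0.447
```

{"method": "drive_tool", "body": {"rows": [[[0,0,-0.03,0,255],[0,0,-0.1,0,255],[0,0,-0.22,0,255],[0,0,-0.36,0,255],[0,0,-0.36,0,255],[0,0,-0.36,0,255]]]}}

```text
time: 13.0
position: [0.4524, -0.3115, 0.1265]
tool_rot: [-3.137, -0.16, 0.001]
ft_force: [-0.3, -0.1, -1.1]
grip_width: 0.448
```

```bash
python3 plan.py 0.535,-0.05,0.14,6 0.630,0.1855,0.14,6
```

```text
t 13.0 p [ 0.4524 -0.3115  0.1265] yaw 5.85 tilt [-0.001  0.001 -1.   ] w 0.448 q [-0.07  0.22  0.71  1.86 -0.16  1.12  0.8 ] F [-0.3 -0.1 -1.1]
0.535,-0.05,0.14,6 -> [ 0.363 -0.839 -0.044] spin -0.0009
0.630,0.1855,0.14,6 -> [ 0.758 -1.588 -0.044] spin -0.0009
```

{"method": "drive_tool", "body": {"rows": [[[0.07,-0.16,-0.03,0,255],[0.15,-0.34,-0.044,0,255],[0.23,-0.53,-0.044,0,255],[0.31,-0.71,-0.044,0,255],[0.363,-0.839,-0.044,0,255],[0.363,-0.839,-0.044,0,255],[0.363,-0.839,-0.044,0,255]]]}}

```text
time: 13.88
position: [0.5345, -0.0512, 0.1389]
tool_rot: [3.137, 0.16, -0.004]
ft_force: [0.7, -1.0, -0.4]
grip_width: 0.45
```

```bash
python3 plan.py 0.630,0.1855,0.14,6  0.630,0.1855,0.027,6
```

```text
t 13.88 p [ 0.5345 -0.0512  0.1389] yaw 5.83 tilt [-0.003 -0.001 -1.   ] w 0.45 q [-0.44  0.16  0.53  1.87 -0.09  1.13  0.23] F [ 0.7 -1.  -0.4]
0.630,0.1855,0.14,6 -> [ 0.397 -0.753 -0.005] spin -0.001
0.630,0.1855,0.027,6 -> [ 0.398 -0.753  0.371] spin -0.001
```

{"method": "drive_tool", "body": {"rows": [[[0.08,-0.16,-0.01,0,255],[0.17,-0.33,-0.01,0,255],[0.26,-0.5,-0.01,0,255],[0.34,-0.65,0,0,255],[0.397,-0.753,0,0,255],[0.397,-0.753,0,0,255],[0.397,-0.753,0.02,0,255],[0.397,-0.753,0.14,0,255],[0.397,-0.753,0.24,0,255],[0.397,-0.753,0.31,0,255],[0.397,-0.753,0.35,0,255],[0.397,-0.753,0.367,0,255],[0.397,-0.753,0.367,0,255],[0.397,-0.753,0.367,0,255]]]}}

```text
time: 15.62
position: [0.6318, 0.1866, 0.0312]
tool_rot: [-3.137, -0.16, -0.003]
ft_force: [0.3, 0.1, 0.0]
grip_width: 0.448
```

```bash
python3 plan.py 0.630,0.1855,0.0244,6
```

```text
t 15.62 p [0.6318 0.1866 0.0312] yaw 5.85 tilt [ 0.002  0.001 -1.   ] w 0.448 q [-0.61  0.52  0.37  1.65 -0.21  1.01 -0.07] F [0.3 0.1 0. ]
0.630,0.1855,0.0244,6 -> [-0.007  0.003  0.023] spin -0.0008
```

{"method": "drive_tool", "body": {"rows": [[[0,0,0.005,0,255],[0,0,0.01,0,255],[0,0,0.013,0,255],[0,0,0.013,0,255]]]}}

```text
time: 16.12
position: [0.631, 0.1864, 0.0261]
tool_rot: [3.137, 0.16, -0.0]
ft_force: [-0.3, 0.7, -0.1]
grip_width: 0.446
```

{"method": "drive_tool", "body": {"rows": [[[0,0,0.003,0,255],[0,0,0.004,0,255],[0,0,0.004,0,255]]]}}

```text
time: 16.5
position: [0.631, 0.1864, 0.025]
tool_rot: [-3.137, -0.16, 0.0]
ft_force: [0.0, 0.4, -0.0]
grip_width: 0.444
```

{"method": "drive_tool", "body": {"rows": [[[0,0,0.002,0,255],[0,0,0.003,0,255],[0,0,0.003,0,255]]]}}

```text
time: 16.88
position: [0.6311, 0.1864, 0.0244]
tool_rot: [-3.137, -0.16, -0.0]
ft_force: [-1.1, -0.1, 1.2]
grip_width: 0.447
```

{"method": "drive_tool", "body": {"rows": [[[0,0,0,0,125],[0,0,0,0,105],[0,0,0,0,85],[0,0,0,0,85],[0,0,-0.03,0,85],[0,0,-0.15,0,85],[0,0,-0.33,0,85],[0,0,-0.45,0,85],[0,0,-0.45,0,85],[0,0,-0.45,0,85]]]}}

```text
time: 18.12
position: [0.6306, 0.1863, 0.1589]
tool_rot: [-3.137, -0.16, 0.001]
ft_force: [0.3, 0.6, 0.4]
grip_width: 0.665
```

```bash
python3 plan.py 0.4675,0.2885,0.15,93.1
python3 - <<'E'
from bench import ctrl
from h import *
d=ctrl.get_image("wrist"); print(proj(d,(.631,.1864,.029)))
cv2.imwrite("pics/w5.png",d["img"])
E
```

```text
t 18.12 p [0.6306 0.1863 0.1589] yaw 5.84 tilt [-0.001  0.    -1.   ] w 0.665 q [-0.64  0.4   0.4   1.54 -0.16  1.24 -0.11] F [0.3 0.6 0.4]
0.4675,0.2885,0.15,93.1 -> [-0.506 -0.394  0.03 ] spin -0.4848
[[315.98706351 196.0016434 ]]
```

View pics/w5.png

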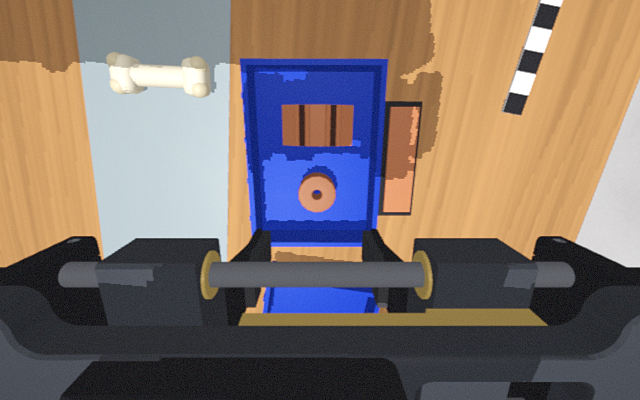

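The wrist view shows the whorl at (317,193) and the sherd at (317,125), both flat and well apart in the terracotta-tagged tray. Before reaching for the long bone I check how close the jar is.

Run:
```python
from bench import ctrl
from h import *
d=ctrl.get_image("top"); im=d["img"].astype(int)
m=((im.min(2)>225)).astype(np.uint8); o=np.zeros_like(m); o[183:215,148:185]=m[183:215,148:185]
print(rect(d,o,.085)[:2])
```

```text
(array([511.6, 440.5,  48.1,  47.7,   1.1]), 233.5)
```

{"method": "drive_tool", "body": {"rows": [[[-0.06,-0.05,-0.02,-0.055,60],[-0.12,-0.1,-0.02,-0.11,60],[-0.2,-0.15,-0.02,-0.165,60],[-0.28,-0.2,-0.02,-0.22,60],[-0.36,-0.27,0,-0.275,60],[-0.43,-0.34,0,-0.33,60],[-0.506,-0.394,0.0,-0.385,60],[-0.506,-0.394,0.03,-0.44,60],[-0.506,-0.394,0.03,-0.485,60],[-0.506,-0.394,0.03,-0.485,60],[-0.506,-0.394,0.03,-0.485,60],[-0.506,-0.394,0.03,-0.485,60]]]}}

```text
time: 19.73
position: [0.468, 0.2884, 0.15]
tool_rot: [-2.161, -2.28, 0.0]
ft_force: [-0.6, -0.2, 0.2]
grip_width: 0.759
```

```bash
python3 plan.py 0.4675,0.2885,0.019,93.1;  python3 - <<'E'
from bench import ctrl
from h import *
d=ctrl.get_image("wrist"); print(proj(d,(.4675,.2885,.0135)))
im=d["img"]; cv2.imwrite("pics/w6.png",im)
i=im.astype(int); m=((i[...,2]-i[...,0])>12).astype(np.uint8); o=np.zeros_like(m); o[140:240,280:355]=m[140:240,280:355]
print(rect(d,o,.0135)[:2])
E
```

```text
t 19.73 p [0.468  0.2884 0.15  ] yaw 93.06 tilt [-0. -0. -1.] w 0.759 q [-0.72  0.17  0.13  1.82 -0.02  1.16  1.04] F [-0.6 -0.2  0.2]
0.4675,0.2885,0.019,93.1 -> [ 0.001 -0.002  0.437] spin -0.0002
[[316.67019258 194.0922871 ]]
(array([470. , 288.1,  93.7,  37. ,   3.3]), 2068.5)
```

View pics/w6.png

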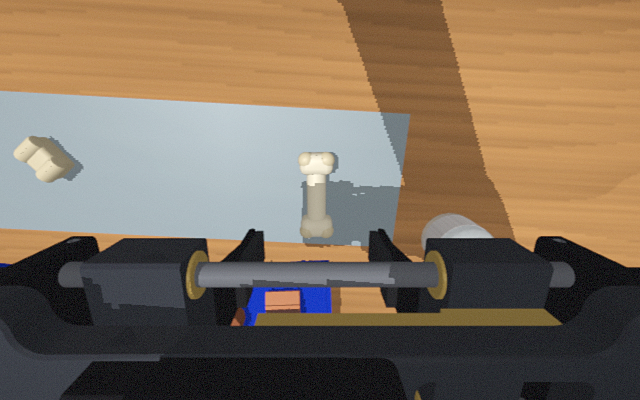

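The long bone is centred at (317,194), and the jar lid at (0.512,0.440) m sits about 26 mm outside the gripper body, so I grasp.

{"method": "drive_tool", "body": {"rows": [[[0,0.002,0.15,0,70],[0,0.002,0.28,0,90],[0,0.002,0.37,0,90],[0,0.002,0.415,0,90],[0,0.002,0.437,0,90],[0,0.002,0.437,0,90],[0,0.002,0.437,0,90],[0,0.002,0.437,0,255],[0,0.002,0.437,0,255],[0,0.002,0.437,0,255],[0,0.002,0.437,0,255],[0,0.002,0.437,0,255],[0,0.002,0.437,0,255],[0,0.002,0.437,0,255]]]}}

```text
time: 21.52
position: [0.4686, 0.2885, 0.0191]
tool_rot: [-2.16, -2.282, -0.0]
ft_force: [-0.0, 0.7, 0.9]
grip_width: 0.225
```

```bash
python3 plan.py
```

```text
t 21.52 p [0.4686 0.2885 0.0191] yaw 93.14 tilt [ 0.  0. -1.] w 0.225 q [-0.71  0.32  0.13  1.92 -0.05  0.9   1.07] F [-0.   0.7  0.9]
```

{"method": "drive_tool", "body": {"rows": [[[0,0,-0.03,0,255],[0,0,-0.1,0,255],[0,0,-0.22,0,255],[0,0,-0.36,0,255],[0,0,-0.4,0,255],[0,0,-0.4,0,255],[0,0,-0.4,0,255]]]}}

```text
time: 22.4
position: [0.4677, 0.2879, 0.1375]
tool_rot: [-2.159, -2.281, 0.004]
ft_force: [0.2, -0.0, -1.2]
grip_width: 0.223
```

```bash
python3 plan.py 0.649,0.037,0.14,86.6 0.649,0.037,0.026,86.6
```

```text
t 22.4 p [0.4677 0.2879 0.1375] yaw 93.15 tilt [-0.002 -0.002 -1.   ] w 0.223 q [-0.72  0.18  0.14  1.83 -0.03  1.14  1.05] F [ 0.2 -0.  -1.2]
0.649,0.037,0.14,86.6 -> [-0.868  0.558 -0.008] spin 0.0364
0.649,0.037,0.026,86.6 -> [-0.868  0.558  0.372] spin 0.0364
```

{"method": "drive_tool", "body": {"rows": [[[-0.14,0.09,-0.02,0.01,255],[-0.29,0.19,-0.02,0.02,255],[-0.45,0.29,-0.02,0.03,255],[-0.61,0.39,-0.02,0.036,255],[-0.76,0.49,-0.02,0.036,255],[-0.868,0.558,-0.01,0.036,255],[-0.868,0.558,-0.01,0.036,255],[-0.868,0.558,0.02,0.036,255],[-0.868,0.558,0.14,0.036,255],[-0.868,0.558,0.24,0.036,255],[-0.868,0.558,0.31,0.036,255],[-0.868,0.558,0.345,0.036,255],[-0.868,0.558,0.363,0.036,255],[-0.868,0.558,0.363,0.036,255],[-0.868,0.558,0.363,0.036,255],[-0.868,0.558,0.363,0.036,255]]]}}

```text
time: 24.4
position: [0.6506, 0.0377, 0.031]
tool_rot: [2.285, 2.155, 0.002]
ft_force: [0.5, 0.8, -0.7]
grip_width: 0.229
```

```bash
python3 plan.py 0.649,0.037,0.0241,86.6
```

```text
t 24.4 p [0.6506 0.0377 0.031 ] yaw 86.66 tilt [ 0.001  0.    -1.   ] w 0.229 q [-0.34  0.5   0.3   1.66 -0.17  1.    1.54] F [ 0.5  0.8 -0.7]
0.649,0.037,0.0241,86.6 -> [-0.003 -0.005  0.023] spin 0.0003
```

{"method": "drive_tool", "body": {"rows": [[[0,0,0.006,0,255],[0,0,0.012,0,255],[0,0,0.017,0,255],[0,0,0.017,0,255]]]}}

```text
time: 24.9
position: [0.6499, 0.0377, 0.0248]
tool_rot: [-2.285, -2.156, 0.0]
ft_force: [0.4, -0.3, -0.6]
grip_width: 0.221
```

{"method": "drive_tool", "body": {"rows": [[[0,0,0.003,0,255],[0,0,0.003,0,255],[0,0,0.003,0,255]]]}}

```text
time: 25.28
position: [0.6501, 0.0377, 0.0242]
tool_rot: [2.285, 2.156, 0.0]
ft_force: [0.3, -1.1, -0.3]
grip_width: 0.22
```

{"method": "drive_tool", "body": {"rows": [[[0,0,0.002,0,255],[0,0,0.003,0,255],[0,0,0.003,0,255]]]}}

```text
time: 25.65
position: [0.6501, 0.0377, 0.0241]
tool_rot: [-2.285, -2.156, -0.0]
ft_force: [-2.0, 0.4, 4.7]
grip_width: 0.221
```

Contact reads 4.7 N, so I release and rise.

{"method": "drive_tool", "body": {"rows": [[[0,0,0,0,185],[0,0,0,0,165],[0,0,0,0,135],[0,0,0,0,125],[0,0,0,0,125],[0,0,-0.03,0,125],[0,0,-0.15,0,125],[0,0,-0.33,0,125],[0,0,-0.45,0,125],[0,0,-0.45,0,125],[0,0,-0.45,0,125]]]}}

```text
time: 27.02
position: [0.6496, 0.0377, 0.158]
tool_rot: [-2.285, -2.156, 0.0]
ft_force: [-0.0, -0.4, -0.8]
grip_width: 0.516
```

```bash
python3 plan.py 0.444,0.007,0.15,134.9 0.444,0.007,0.15,-45.1
python3 - <<'E'
from bench import ctrl
from h import *
d=ctrl.get_image("wrist"); print(proj(d,(.650,.0377,.0185)))
cv2.imwrite("pics/w7.png",d["img"])
E
```

```text
t 27.02 p [0.6496 0.0377 0.158 ] yaw 86.67 tilt [-0.001  0.    -1.   ] w 0.516 q [-0.36  0.38  0.33  1.56 -0.13  1.23  1.51] F [-0.  -0.4 -0.8]
0.444,0.007,0.15,134.9 -> [-0.142 -0.678  0.027] spin -0.268
0.444,0.007,0.15,-45.1 -> [-0.142 -0.678  0.027] spin -0.268
[[316.42745244 194.15574068]]
```

View pics/w7.png

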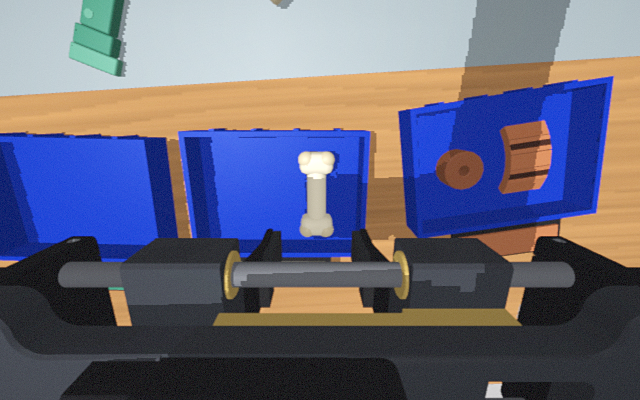

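The wrist view shows the long bone in the ivory tray at (317,194), right way up. The knucklebone is next.

{"method": "drive_tool", "body": {"rows": [[[-0.03,-0.14,-0.01,-0.055,110],[-0.06,-0.28,-0.01,-0.11,100],[-0.09,-0.43,0,-0.165,100],[-0.12,-0.58,0.01,-0.22,100],[-0.142,-0.678,0.027,-0.268,100],[-0.142,-0.678,0.027,-0.268,100],[-0.142,-0.678,0.027,-0.268,100],[-0.142,-0.678,0.027,-0.268,100],[-0.142,-0.678,0.027,-0.268,100]]]}}

```text
time: 28.2
position: [0.445, 0.0071, 0.15]
tool_rot: [-1.205, -2.901, 0.001]
ft_force: [0.1, 0.7, 0.1]
grip_width: 0.607
```

```bash
python3 plan.py 0.444,0.007,0.018,134.9;  python3 - <<'E'
from bench import ctrl
from h import *
d=ctrl.get_image("wrist"); print(proj(d,(.444,.007,.012)))
im=d["img"]; cv2.imwrite("pics/w8.png",im)
i=im.astype(int); m=((i[...,2]-i[...,0])>12).astype(np.uint8); o=np.zeros_like(m); o[150:230,270:370]=m[150:230,270:370]
print(rect(d,o,.012)[:2])
E
```

```text
t 28.2 p [0.445  0.0071 0.15  ] yaw 134.89 tilt [-0. -0. -1.] w 0.607 q [-0.34 -0.06  0.25  2.05  0.02  1.15  2.26] F [0.1 0.7 0.1]
0.444,0.007,0.018,134.9 -> [ 0.002 -0.002  0.44 ] spin -0.0
[[317.31789408 193.9222992 ]]
(array([445.7,   6.8,  44.2,  26.7,  41.6]), 921.5)
```

View pics/w8.png

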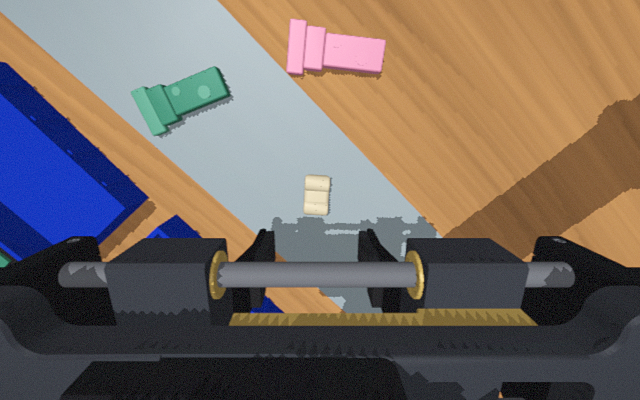

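The wrist view is finer than the top one and puts the knucklebone at 41.6° (top said 44.9°), so I trim the yaw by 3.3° and grasp.

{"method": "drive_tool", "body": {"rows": [[[0,0,0.15,0.018,110],[0,0,0.28,0.018,110],[0,0,0.37,0.018,110],[0,0,0.42,0.018,110],[0,0,0.443,0.018,110],[0,0,0.443,0.018,110],[0,0,0.443,0.018,110],[0,0,0.443,0.018,255],[0,0,0.443,0.018,255],[0,0,0.443,0.018,255],[0,0,0.443,0.018,255],[0,0,0.443,0.018,255],[0,0,0.443,0.018,255]]]}}

```text
time: 29.88
position: [0.4446, 0.007, 0.0174]
tool_rot: [1.286, 2.866, 0.0]
ft_force: [-0.6, -0.5, 3.4]
grip_width: 0.297
```

```bash
python3 plan.py
```

```text
t 29.88 p [0.4446 0.007  0.0174] yaw 131.66 tilt [ 0.  0. -1.] w 0.297 q [-0.33  0.13  0.26  2.18 -0.04  0.84  2.26] F [-0.6 -0.5  3.4]
```

{"method": "drive_tool", "body": {"rows": [[[0,0,-0.03,0,255],[0,0,-0.1,0,255],[0,0,-0.22,0,255],[0,0,-0.36,0,255],[0,0,-0.4,0,255],[0,0,-0.4,0,255],[0,0,-0.4,0,255]]]}}

```text
time: 30.75
position: [0.4434, 0.0069, 0.1358]
tool_rot: [-1.285, -2.864, 0.002]
ft_force: [-0.7, 0.8, 0.3]
grip_width: 0.299
```

```bash
python3 plan.py 0.644,-0.038,0.14,86.6 0.644,-0.038,0.026,86.6
```

```text
t 30.75 p [0.4434 0.0069 0.1358] yaw 131.66 tilt [-0.003 -0.    -1.   ] w 0.299 q [-0.34 -0.05  0.26  2.07  0.01  1.12  2.21] F [-0.7  0.8  0.3]
0.644,-0.038,0.14,86.6 -> [-0.556  0.4   -0.016] spin 0.2504
0.644,-0.038,0.026,86.6 -> [-0.557  0.401  0.364] spin 0.2504
```

{"method": "drive_tool", "body": {"rows": [[[-0.09,0.07,-0.03,0.05,255],[-0.19,0.14,-0.03,0.1,255],[-0.3,0.22,-0.03,0.15,255],[-0.41,0.3,-0.03,0.2,255],[-0.5,0.36,-0.02,0.25,255],[-0.556,0.4,-0.01,0.25,255],[-0.556,0.4,0,0.25,255],[-0.556,0.4,0.02,0.25,255],[-0.556,0.4,0.14,0.25,255],[-0.556,0.4,0.24,0.25,255],[-0.556,0.4,0.31,0.25,255],[-0.556,0.4,0.345,0.25,255],[-0.556,0.4,0.36,0.25,255],[-0.556,0.4,0.36,0.25,255],[-0.556,0.4,0.36,0.25,255],[-0.556,0.4,0.36,0.25,255]]]}}

```text
time: 32.75
position: [0.6456, -0.0379, 0.03]
tool_rot: [2.285, 2.155, 0.002]
ft_force: [-0.8, -0.1, -0.4]
grip_width: 0.297
```

```bash
python3 plan.py 0.644,-0.038,0.0224,86.6
```

```text
t 32.75 p [ 0.6456 -0.0379  0.03  ] yaw 86.66 tilt [ 0.001  0.    -1.   ] w 0.297 q [-0.25  0.5   0.34  1.68 -0.19  1.    1.67] F [-0.8 -0.1 -0.4]
0.644,-0.038,0.0224,86.6 -> [-0.001 -0.005  0.025] spin 0.0003
```

{"method": "drive_tool", "body": {"rows": [[[0,0,0.006,0,255],[0,0,0.012,0,255],[0,0,0.018,0,255],[0,0,0.02,0,255],[0,0,0.02,0,255]]]}}

```text
time: 33.38
position: [0.645, -0.0378, 0.0232]
tool_rot: [-2.285, -2.156, 0.0]
ft_force: [0.2, 0.9, -0.1]
grip_width: 0.299
```

{"method": "drive_tool", "body": {"rows": [[[0,0,0.002,0,255],[0,0,0.003,0,255],[0,0,0.003,0,255]]]}}

```text
time: 33.75
position: [0.6451, -0.0378, 0.0225]
tool_rot: [2.285, 2.156, 0.0]
ft_force: [-0.4, -0.4, 0.5]
grip_width: 0.299
```

{"method": "drive_tool", "body": {"rows": [[[0,0,0.002,0,255],[0,0,0.002,0,255],[0,0,0.002,0,255]]]}}

```text
time: 34.12
position: [0.6451, -0.0378, 0.0225]
tool_rot: [-2.285, -2.156, -0.001]
ft_force: [-1.7, -0.2, 5.6]
grip_width: 0.299
```

{"method": "drive_tool", "body": {"rows": [[[0,0,0,0,165],[0,0,0,0,145],[0,0,0,0,130],[0,0,0,0,130],[0,0,-0.03,0,130],[0,0,-0.15,0,130],[0,0,-0.33,0,130],[0,0,-0.45,0,130],[0,0,-0.45,0,130],[0,0,-0.45,0,130]]]}}

```text
time: 35.38
position: [0.6446, -0.0377, 0.1565]
tool_rot: [-2.285, -2.156, 0.0]
ft_force: [-0.5, 0.0, -0.1]
grip_width: 0.489
```

```bash
python3 plan.py 0.469,-0.155,0.15,63.2
python3 - <<'E'
from bench import ctrl
from h import *
d=ctrl.get_image("wrist"); print(proj(d,(.645,-.038,.017)))
cv2.imwrite("pics/w9.png",d["img"])
E
```

```text
t 35.38 p [ 0.6446 -0.0377  0.1565] yaw 86.67 tilt [-0.  0. -1.] w 0.489 q [-0.27  0.37  0.37  1.58 -0.14  1.22  1.63] F [-0.5  0.  -0.1]
0.469,-0.155,0.15,63.2 -> [-0.424 -0.562  0.022] spin 0.1304
[[316.20526743 194.16483073]]
```

View pics/w9.png

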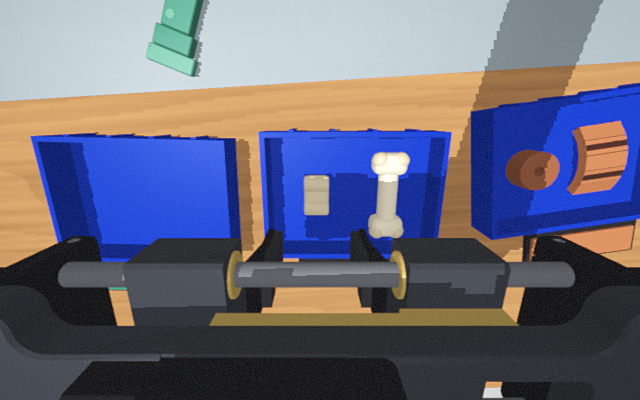

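The knucklebone lies flat at (317,195), beside the long bone at (388,195) in the ivory tray. Last is the green axe.

{"method": "drive_tool", "body": {"rows": [[[-0.08,-0.11,-0.01,0.04,110],[-0.17,-0.23,-0.01,0.08,100],[-0.26,-0.35,0,0.12,90],[-0.35,-0.47,0.01,0.13,80],[-0.424,-0.562,0.022,0.13,80],[-0.424,-0.562,0.022,0.13,80],[-0.424,-0.562,0.022,0.13,80],[-0.424,-0.562,0.022,0.13,80]]], "grip_force": 25}}

```text
time: 36.42
position: [0.47, -0.1541, 0.1498]
tool_rot: [-2.673, -1.65, 0.001]
ft_force: [1.8, 0.2, -0.6]
grip_width: 0.684
```

```bash
python3 plan.py 0.469,-0.155,0.017,63.2;  python3 - <<'E'
from bench import ctrl
from h import *
d=ctrl.get_image("wrist"); print(proj(d,(.469,-.155,.007)))
im=d["img"]; cv2.imwrite("pics/w10.png",im)
i=im.astype(int); m=((i[...,1]-i[...,2])>18)&((i[...,1]-i[...,0])>5); m=m.astype(np.uint8); o=np.zeros_like(m); o[120:260,260:380]=m[120:260,260:380]
R,a,P=rect(d,o,.007); print(R,a)
# body only: axis angle from points with local x in -40..8
c=R[:2]/1000; th=np.radians(R[4]); u=np.array([np.cos(th),np.sin(th)]); v=np.array([-u[1],u[0]])
l=(P-c)@np.c_[u,v]; print(np.round(l.min(0),4),np.round(l.max(0),4))
for sgn in(1,-1):
    s=l[(l[:,0]>-.036)&(l[:,0]<.004)&(l[:,1]*sgn>0)]; print(sgn,np.polyfit(s[:,0],s[:,1],1))
E
```

```text
t 36.42 p [ 0.47   -0.1541  0.1498] yaw 63.37 tilt [-0.001 -0.    -1.   ] w 0.684 q [-0.23  0.05  0.51  1.96 -0.03  1.14  1.4 ] F [ 1.8  0.2 -0.6]
0.469,-0.155,0.017,63.2 -> [-0.004 -0.001  0.443] spin 0.0009
[[315.11728238 192.41079158]]
[ 469.7 -156.5   90.9   46.2  -24.4] 2301.0
[-0.0454 -0.023 ] [0.0454 0.0231]
1 [0.01005275 0.01388785]
-1 [-0.00944508 -0.01301615]
```

View pics/w10.png

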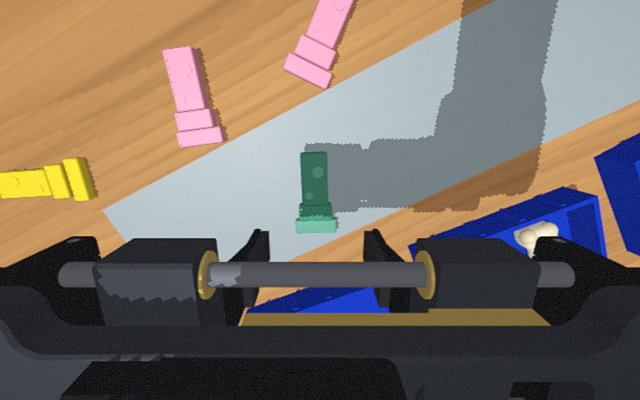

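Green axe centred at (317,192), with the pink and yellow lookalikes well clear. The wrist view gives (0.470,-0.156) at −24.4°, so I trim the yaw and grasp.

{"method": "drive_tool", "body": {"rows": [[[-0.006,0.003,0.15,-0.012,80],[-0.006,0.003,0.28,-0.012,90],[-0.006,0.003,0.37,-0.012,100],[-0.006,0.003,0.42,-0.012,100],[-0.006,0.003,0.445,-0.012,100],[-0.006,0.003,0.445,-0.012,100],[-0.006,0.003,0.445,-0.012,100],[-0.006,0.003,0.445,-0.012,255],[-0.006,0.003,0.445,-0.012,255],[-0.006,0.003,0.445,-0.012,255],[-0.006,0.003,0.445,-0.012,255],[-0.006,0.003,0.445,-0.012,255],[-0.006,0.003,0.445,-0.012,255],[-0.006,0.003,0.445,-0.012,255]]], "grip_force": 25}}

```text
time: 38.22
position: [0.4695, -0.1568, 0.0168]
tool_rot: [-2.643, -1.698, -0.001]
ft_force: [-0.7, 0.5, 3.5]
grip_width: 0.317
```

{"method": "drive_tool", "body": {"rows": [[[0,0,-0.03,0,255],[0,0,-0.1,0,255],[0,0,-0.22,0,255],[0,0,-0.36,0,255],[0,0,-0.4,0,255],[0,0,-0.4,0,255],[0,0,-0.4,0,255]]]}}

```text
time: 39.1
position: [0.4681, -0.1567, 0.135]
tool_rot: [-2.642, -1.697, 0.004]
ft_force: [-0.2, 0.3, -2.4]
grip_width: 0.316
```

```bash
python3 plan.py 0.640,-0.2185,0.14,85.2 0.640,-0.2185,0.0265,85.2
python3 - <<'E'
from bench import ctrl
from h import *
cv2.imwrite("pics/w11.png",ctrl.get_image("side")["img"])
E
```

```text
t 39.1 p [ 0.4681 -0.1567  0.135 ] yaw 65.43 tilt [-0.003  0.    -1.   ] w 0.316 q [-0.23  0.07  0.52  1.97 -0.04  1.12  1.45] F [-0.2  0.3 -2.4]
0.640,-0.2185,0.14,85.2 -> [ 0.051  0.607 -0.019] spin -0.1099
0.640,-0.2185,0.0265,85.2 -> [0.051 0.608 0.36 ] spin -0.1099
```

View pics/w11.png

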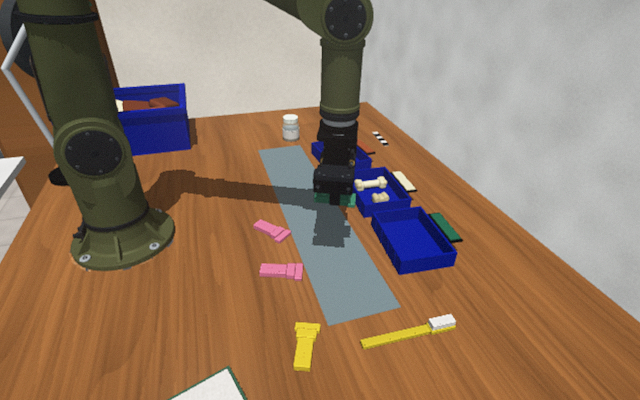

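The axe is held level at (335,198), and the wrist reads its 2.4 N weight. I carry it to the green-tagged tray.

{"method": "drive_tool", "body": {"rows": [[[0.01,0.1,-0.03,-0.03,255],[0.02,0.22,-0.03,-0.06,255],[0.03,0.34,-0.03,-0.09,255],[0.04,0.46,-0.03,-0.11,255],[0.051,0.56,-0.02,-0.11,255],[0.051,0.607,-0.01,-0.11,255],[0.051,0.607,0,-0.11,255],[0.051,0.607,0.02,-0.11,255],[0.051,0.607,0.14,-0.11,255],[0.051,0.607,0.24,-0.11,255],[0.051,0.607,0.3,-0.11,255],[0.051,0.607,0.335,-0.11,255],[0.051,0.607,0.355,-0.11,255],[0.051,0.607,0.355,-0.11,255],[0.051,0.607,0.355,-0.11,255],[0.051,0.607,0.355,-0.11,255]]]}}

```text
time: 41.15
position: [0.6418, -0.219, 0.0309]
tool_rot: [2.311, 2.126, 0.001]
ft_force: [-0.0, -0.7, -1.5]
grip_width: 0.321
```

```bash
python3 plan.py 0.640,-0.2185,0.0218,85.2
```

```text
t 41.15 p [ 0.6418 -0.219   0.0309] yaw 85.22 tilt [ 0.001 -0.    -1.   ] w 0.321 q [-0.06  0.57  0.46  1.6  -0.28  1.04  1.98] F [-0.  -0.7 -1.5]
0.640,-0.2185,0.0218,85.2 -> [ 0.001 -0.006  0.03 ] spin 0.0001
```

{"method": "drive_tool", "body": {"rows": [[[0,0,0.006,0,255],[0,0,0.012,0,255],[0,0,0.018,0,255],[0,0,0.023,0,255],[0,0,0.023,0,255],[0,0,0.023,0,255]]]}}

```text
time: 41.9
position: [0.6413, -0.2189, 0.0233]
tool_rot: [2.312, 2.127, 0.0]
ft_force: [-0.2, 0.6, -2.1]
grip_width: 0.324
```

{"method": "drive_tool", "body": {"rows": [[[0,0,0.002,0,255],[0,0,0.004,0,255],[0,0,0.004,0,255]]]}}

```text
time: 42.28
position: [0.6413, -0.2188, 0.022]
tool_rot: [-2.312, -2.127, -0.0]
ft_force: [0.6, -0.9, -0.8]
grip_width: 0.316
```

{"method": "drive_tool", "body": {"rows": [[[0,0,0.002,0,255],[0,0,0.002,0,255],[0,0,0.002,0,255]]]}}

```text
time: 42.65
position: [0.6413, -0.2188, 0.0219]
tool_rot: [-2.312, -2.127, -0.0]
ft_force: [-0.9, 0.8, 2.9]
grip_width: 0.323
```

{"method": "drive_tool", "body": {"rows": [[[0,0,0,0,160],[0,0,0,0,140],[0,0,0,0,115],[0,0,0,0,105],[0,0,0,0,105],[0,0,-0.03,0,105],[0,0,-0.15,0,105],[0,0,-0.33,0,105],[0,0,-0.5,0,105],[0,0,-0.5,0,105],[0,0,-0.5,0,105]]]}}

```text
time: 44.02
position: [0.6412, -0.2187, 0.1718]
tool_rot: [2.312, 2.127, 0.001]
ft_force: [0.3, 0.1, -1.0]
grip_width: 0.589
```

```bash
python3 plan.py 0.46,-0.2,0.25,85
python3 - <<'E'
from bench import ctrl
from h import *
d=ctrl.get_image("wrist")
cv2.imwrite("pics/w12.png",d["img"])
cv2.imwrite("pics/s12.png",cv2.resize(ctrl.get_image("side")["img"][100:300,230:530],None,fx=2.5,fy=2.5))
E
```

```text
t 44.02 p [ 0.6412 -0.2187  0.1718] yaw 85.22 tilt [ 0.001  0.    -1.   ] w 0.589 q [-0.09  0.44  0.51  1.48 -0.22  1.28  1.93] F [ 0.3  0.1 -1. ]
0.46,-0.2,0.25,85 -> [ 0.012 -0.607 -0.261] spin 0.0012
```

View pics/w12.png

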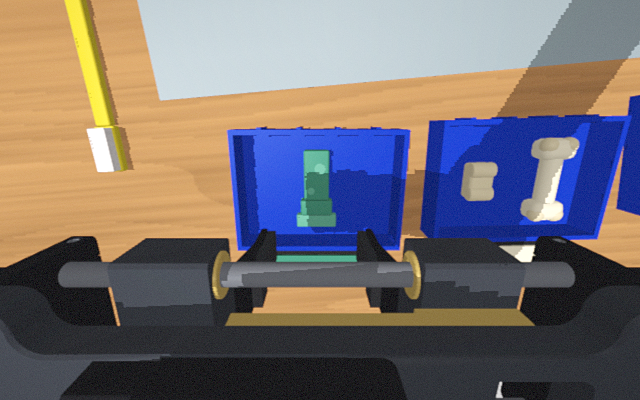

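View pics/s12.png

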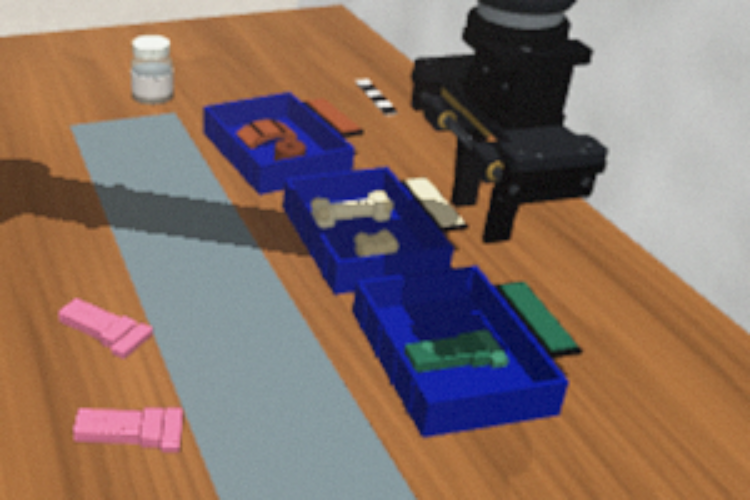

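The wrist view shows the axe flat in the green-tagged tray at (317,190). The side crop shows all three trays filled correctly: clay (270,135), bone (355,225), axe (455,350). I back the arm away and check from the top.

{"method": "drive_tool", "body": {"rows": [[[0,-0.05,-0.15,0,105],[0,-0.2,-0.26,0,105],[0,-0.4,-0.26,0,105],[0,-0.6,-0.26,0,105],[0,-0.6,-0.26,0,105],[0,-0.6,-0.26,0,105],[0,-0.6,-0.26,0,105]]]}}

```text
time: 45.0
position: [0.463, -0.2037, 0.2491]
tool_rot: [2.311, 2.128, -0.002]
ft_force: [-0.4, -0.2, 0.8]
grip_width: 0.591
```

Run:
```python
from bench import ctrl
from h import *
d=ctrl.get_image("top"); im=d["img"]; i=im.astype(int)
cv2.imwrite("pics/t13.png",cv2.resize(im[80:285,140:490],None,fx=2.2,fy=2.2,interpolation=cv2.INTER_CUBIC))
m=((i.min(2)>225)).astype(np.uint8); o=np.zeros_like(m); o[183:215,148:185]=m[183:215,148:185]
print("jar",rect(d,o,.085)[:2])
a=cv2.imread("pics/top0.png"); df=cv2.absdiff(a,im).max(2); print("brush diff",df[165:235,455:480].max(),"jar diff",df[180:215,145:185].max())
```

```text
jar (array([510.3, 440.5,  50.7,  47.7,   1.1]), 239.0)
brush diff 222 jar diff 15
```

View pics/t13.png

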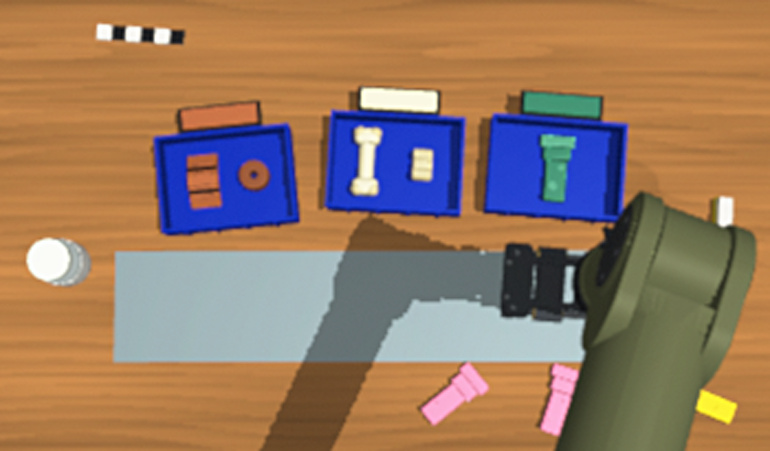

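The top view shows all five finds in the right trays, and the jar has not moved. The arm hides most of the brush, so the brush difference of 222 tells me nothing. I check the brush in the side view, then hand in.

Run:
```python
from bench import ctrl
from h import *
im=ctrl.get_image("side")["img"]; a=cv2.imread("pics/side0.png")
f=lambda x:(lambda m:(m['m10']/m['m00'],m['m01']/m['m00'],m['m00']))(cv2.moments(cv2.inRange(cv2.cvtColor(x,cv2.COLOR_BGR2HSV)[310:350,355:460],(22,120,60),(38,255,255)),True))
print("brush yellow before/after",np.round(f(a),1),np.round(f(im),1))
s=ctrl.get_state(); print(s["time"],s["position"],np.abs(s["qd"]).max(),s["ft_force"])
print(ctrl.close_job())
```

```text
brush yellow before/after [ 45.7  25.4 840. ] [ 45.6  25.4 839. ]
45.1 [ 0.46284413 -0.20381843  0.24904495] 0.004790412239826196 [ 0.65372394 -0.90557313 -0.079569  ]
the job is handed in; nothing more can be done
None
```

All five finds are in the right trays and the job is handed in at 45 s of the 120 s allowed. I placed the sherd and whorl first, then the long bone and knucklebone, then the green axe. Each was lowered until it touched the tray floor (1–6 N) before I opened the jaws.

- **Placement:** the last top view shows every find in the tray with its tag, apart from its neighbour. The side view and a wrist view after each placing show them flat and the same way up as before.
- **Jar:** its position is unchanged to within about 1 mm.
- **Brush:** the arm hid most of it in the last top view, so that comparison failed. The side view shows it unmoved, to about 0.1 pixel.
- **Arm:** clear of everything and still when I handed in.
- **Disagreements:** the top and wrist views differed by about 3° on the knucklebone's angle and 2° on the axe's. I used the wrist values, and both grips closed at the expected width.

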